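Hang up the row guide and hold the seeding head level over the tray

ROBOT

A 6-joint arm with a two-finger parallel gripper is mounted at the origin on the work surface. World frame = base frame: x ahead of the robot, y to its left, z up, the work surface at z = 0. Lengths are in m, angles in rad, forces in N, time in s.
With the tool pointing down it reaches from about 0.325 to 0.9 m from the base axis. Payload 3.5 kg.
Tool frame: the origin (TCP) lies midway between the tips of the shut fingers; the grasp point (between the pads) lies 19 mm behind it; z points along the fingers, y is the line along which they close (so a half turn about z gives the same grasp; the last joint's range is limited). The gripper opens to 85 mm and grips with 20 to 120 N. Pads are 22 mm wide; open, the fingers measure 114 mm over their backs; the gripper's body (76 mm by 85 mm) begins 54 mm behind the grasp point. The pads swing forward as they close: fully open they stand 13 mm farther back than shut.
Start: joints at [1.146, 0.276, -0.026, 1.268, 0, 1.467], TCP at [0.198, 0.593, 0.231] pointing down, gripper open.
Joint ranges: [-3.12, 3.12], [-0.85, 1.88], [-1.08, 1.24], [-1.95, 2.15], [-1.57, 1.53], [-3.14, 3.14]. Speed limits (rad/s): [2.57, 2.57, 3.14, 3.14, 3.14, 3.14].

INTERFACE

Orientations are given as a unit quaternion [x, y, z, w].
In Python, from workcell import bot gives the robot as it stands. The module is installed in compiled form; this text tells all that it offers.
- The arm moves only by the tool servo_tool, never from a script. Its argument "increments" is a list of rows, each an object of numbers: "tx", "ty", "tz": the shift along the tool's x, y, z in m; "spin": the turn about the tool's z in degrees. In form: [{"tx": .., "ty": .., "tz": .., "spin": ..}, ...]. A call has 1 to 8 rows; each row shifts and turns the commanded pose from where the row before left it, along the tool's axes as they then stand; what a row does not reach is not made up. A row lasts 1/8 s, in which the tool goes at most 62.5 mm and 10.7 degrees, less where a joint would pass 70% of its speed; a pose out of reach is approached as far as the arm can. A call with a gripper value outside its range is refused whole. "jaw" is the closure, from 0 (fully open) to 1 (shut), set as the call begins (left out, the last holds). The fingers move at their own pace and stop on an object; "grip_force" is the grip in N (left out, the last holds). Time passes only in rows, so rows that do not move let the fingers close. It gives the time, the measured TCP pose, the force, the opening and the grip force at its end, in the units of the state.
- bot.sense(): the state, without advancing time (a new reading comes with each control period).
- bot.get_image(name): name is "scene" or "top" or "wrist"; returns a dict with "img" (384x512x3 uint8, red, green, blue), "K" (3x3 intrinsics, pixels), "position" and "attitude" of the camera in the world. Camera axes: x right, y down, z forward; pixel columns grow to the right and rows downward; lengths in m; the calibration is good to about 2 mm. A picture is of the moment at which its call begins. There is no depth.
- bot.job_done(): hands the job in; it is judged then, once.
The state is a dict: "time_s": time; "joint_pos": joint angles; "joint_velocities": joint speeds; "joint_torque": joint torques, N m; "eef_pos": TCP position; "eef_rot": TCP orientation; "force": force on the tool from outside, world axes, zero at the start; "ft_torque": the same for the moment, N m; "width": finger opening in m; "gripper_force": force on a finger pad.
Only numpy, scipy, OpenCV 4.12 (cv2) and the standard library are available. Lean on these libraries where they do the work, as an engineer would, in place of code of your own. Each camera call takes 0.05 s, during which the arm holds its last target. There are 200 camera calls.

TASK

The sowing tray on the seed bench must be cleared for the vacuum seeding head: lift the folded metal row guide out of the tray, hang it astride the horizontal bar of the rail stand and let go of it. Then pick up the seeding head by its handle bar at its balance point (towards the heavy valve, not the middle of the plate) and hold it still and level, about 8 cm above the tray's rim, with its plate centred over the tray and lengthwise along it, either way round. Finish while still holding it there, and leave the other things on the bench alone.

Things in the scene. Friction and masses are not known exactly. Their poses are not given: they have to be found in the camera images.
- tray: Fixed, empty grey open tray lined with white paper near the middle of the bench: 250 mm (its x) x 150 mm (its y) x 35 mm high, walls and floor 5 mm thick. Origin: centre of its underside, z up.
- guide: Row guide: loose bare aluminium channel (upside-down U), 0.15 kg, standing on its two long edges on the tray's floor, across the tray. 40 mm wide (its x), 120 long (its y), 55 high, sheet 3 mm: the slot below is 34 wide, 52 deep, open at both ends. Origin: centre of its underside, between the lower edges; z up. Grip it from above across its width.
- rail: Fixed rail stand: horizontal steel bar 12 mm thick along its y, 200 mm long, between two upright 16 mm posts on round feet (70 mm across, 10 high). Bar's axis 170 mm above the bench. It stands left or right of the tray, the seeding head on the other side. Origin: on the bench below the bar's middle, z up.
- rail_mid (a point): Middle of the bar, on its axis, 170 mm above the bench.
- head: Vacuum seeding head, loose, 0.48-0.75 kg: flat aluminium plate 200 mm (its x) x 80 (y) x 10 on the bench. Above it a round grey handle bar, 16 mm thick, along x, axis 48 mm above the underside, from a post at x=-75 mm to a heavy upright steel valve cylinder at x=+80 (36 across, top at 70). Bar free from x=-60 to +58. Origin: centre of the plate's underside, z up. Heavier at the valve end.
- head_balance (a point): Balance point: on the handle bar's axis straight above the head's centre of mass, 35 mm from the plate's centre towards the valve, 48 mm above the underside.
- dish: Bystander: open clear shallow dish, 84 mm across, 16 mm high. Origin: centre of its underside. To be left alone.
- pencil: Bystander: green pencil lying flat, 177 mm long, 8 mm thick, along its y axis. Origin: centre of its underside. To be left alone.
- jar: Bystander: small amber jar with a lid, 60 mm across, 75 mm high. Origin: centre of its underside. To be left alone.
- mug: Bystander: white mug, 76 mm across, 85 mm high. Origin: centre of its underside. To be left alone.
- tin: Bystander: small upright tin, 64 mm across, 60 mm high. Origin: centre of its underside. To be left alone.
- weight_case: Bystander: closed dark wooden case, 70 x 50 x 30 mm. Origin: centre of its underside. To be left alone.

How it is judged:
On the way, in this order (a step that is already met when the one before it is completed fails the run):
1. the row guide hangs astride the bar, let go, while the seeding head is still on the bench (contact force between guide and rail above 0.3 N and contact force between guide and the fingers below 0.1 N and angle between guide's own z axis and vertical below 0.5 rad and height (world z) of guide between 0.1 and 0.145 m and x of guide in the frame of rail between -0.035 and 0.035 m and y of guide in the frame of rail between -0.06 and 0.06 m and angle between the y axis of guide and the y axis of rail, either way round below 0.3 rad and linear speed of guide below 0.05 m/s and height (world z) of head below 0.01 m), for 0.3 s.
2. the seeding head is lifted clear of the bench by its balance point, level (contact force between head and the fingers above 2 N and horizontal distance between the grasp point and head_balance below 0.022 m and height (world z) of head above 0.03 m and angle between head's own z axis and vertical below 0.12 rad), for 0.2 s.
At the end, for the whole second after the job is handed in: Guide at rest astride the bar (upright within 0.5 rad), released. Head still, held within 22 mm of the balance point, level within 0.09 rad, underside 40-120 mm above the rim, plate centre within 25 mm of the tray's, along it within 0.14 rad, touching only the fingers (contact force between guide and rail above 0.3 N and contact force between guide and the fingers below 0.1 N and angle between guide's own z axis and vertical below 0.5 rad and height (world z) of guide between 0.1 and 0.145 m and x of guide in the frame of rail between -0.035 and 0.035 m and y of guide in the frame of rail between -0.06 and 0.06 m and angle between the y axis of guide and the y axis of rail, either way round below 0.3 rad and linear speed of guide below 0.05 m/s and contact force between head and the fingers above 2 N and horizontal distance between the grasp point and head_balance below 0.022 m and angle between head's own z axis and vertical below 0.09 rad and height (world z) of head between 0.075 and 0.155 m and horizontal distance between head and tray below 0.025 m and angle between the x axis of head and the x axis of tray, either way round below 0.14 rad and linear speed of head below 0.03 m/s and angular speed of head below 0.2 rad/s and contact force between head and tray below 0.05 N and contact force between head and guide below 0.05 N and contact force between head and rail below 0.05 N); the arm keeps its last pose, push and grip.
It fails at once if a bystander is shifted by more than 25 mm (distance of any of dish, pencil, jar, mug, tin, weight_case from where it was at the start of the episode above 0.025 m).
It also fails if it takes over 69 s, if anything falls off the work surface, if the arm or the gripper's body presses on something with over 40 N, if the wrist force passes 120 N, or if a joint passes its speed limit or range.

## Working session

There is one attempt and no reset: what is moved stays moved. The work goes in short steps, Python scripts to look and compute and a tool call to move; the robot and the scene stay as the last step left them, time stands still between calls to the robot, and variables do not carry over. Pictures are saved under pics/ and viewed, at most 10 in all, crops included, and the job is handed in when it is done.

Besides the shell and the picture viewer there is one more tool, called after "Emit:" as name([rows], argument=value, ...), one row to a line, values as JSON. servo_tool: Moves the arm, as the interface text tells. Its arguments: {"type":"object","properties":{"increments":{"type":"array","items":{"type":"object","properties":{"tx":{"type":"number"},"ty":{"type":"number"},"tz":{"type":"number"},"spin":{"type":"number"}}}},"jaw":{"type":"number"},"grip_force":{"type":"number"}},"required":["increments"]}

```bash
mkdir -p pics; python3 - <<'E'
from workcell import bot
import cv2
for n in("top","scene"):
    d=bot.get_image(n); cv2.imwrite(f"pics/{n}0.png",d["img"][:,:,::-1])
    print(n,d["K"],d["position"],d["attitude"])
s=bot.sense(); print(s)
E
```

```text
top [[483.58861883   0.         264.20267989]
 [  0.         483.58861883 190.98993763]
 [  0.           0.           1.        ]] [ 3.15347066e-01 -1.32449574e-03  1.33258643e+00] [ 0.71237519 -0.69631824  0.05681272 -0.06659433]
scene [[381.41523331   0.         250.0624245 ]
 [  0.         381.41523331 189.68560403]
 [  0.           0.           1.        ]] [0.9476426  0.55865848 0.80133917] [ 0.26861991  0.87981038 -0.37393301 -0.11811494]
{'time_s': 0.1, 'joint_pos': array([ 1.14559531e+00,  2.77069269e-01, -2.77630414e-02,  1.26799826e+00,
       -3.09170614e-06,  1.46737664e+00]), 'joint_velocities': array([-0.00110858, -0.00376523,  0.00308138,  0.00049283,  0.00148831,
        0.00043771]), 'joint_torque': array([ 1.49921658e-05, -4.46708786e+01,  2.96129179e+01,  8.44523456e-03,
       -8.87660735e-05,  1.91409998e-05]), 'eef_pos': array([0.19738633, 0.59225942, 0.23025476]), 'eef_rot': array([ 1.60197348e-01,  9.87084482e-01, -9.82205366e-04, -2.64224805e-04]), 'force': array([-0.00150039, -0.58625894,  0.39284988]), 'ft_torque': array([ 0.01152295, -0.00030093,  0.05660092]), 'gripper_force': 0.0, 'width': 0.08567244869233195}
```

View pics/top0.png

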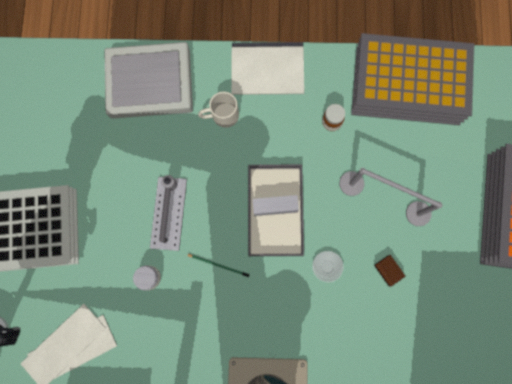

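View pics/scene0.png

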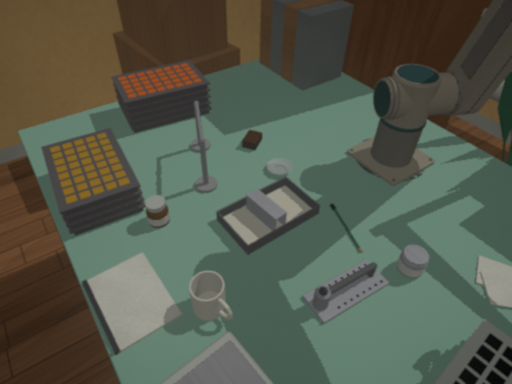

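The top view shows the tray at about (276,211) with the guide at (275,205). The head is on the left with its plate at (168,214) and valve at (168,184). The rail bar runs from (363,172) to (440,206). I'll enlarge it to pick corners.

```bash
python3 - <<'E'
import cv2
im=cv2.imread("pics/top0.png")
a=cv2.resize(im[155:265,140:300],None,fx=5,fy=5,interpolation=cv2.INTER_CUBIC)
cv2.imwrite("pics/cropA.png",a)
b=cv2.resize(im[125:235,320:450],None,fx=5,fy=5,interpolation=cv2.INTER_CUBIC)
cv2.imwrite("pics/cropB.png",b)
E
```

```text
(no output)
```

View pics/cropA.png

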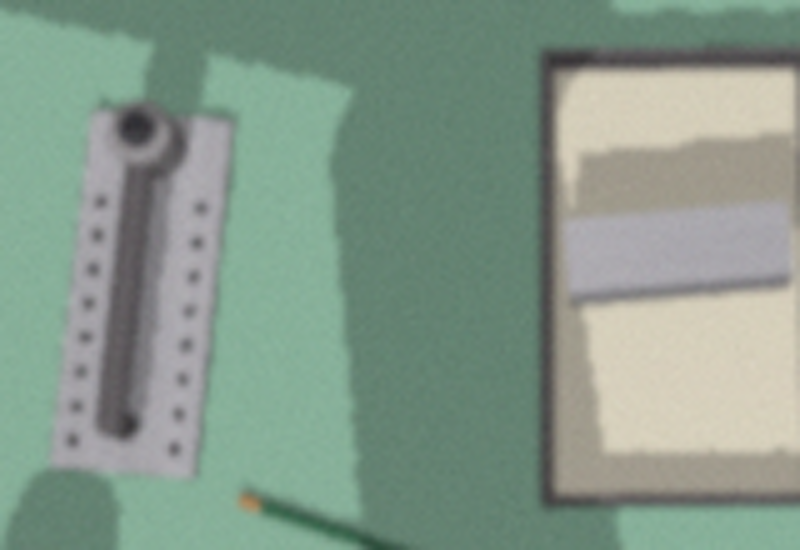

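View pics/cropB.png

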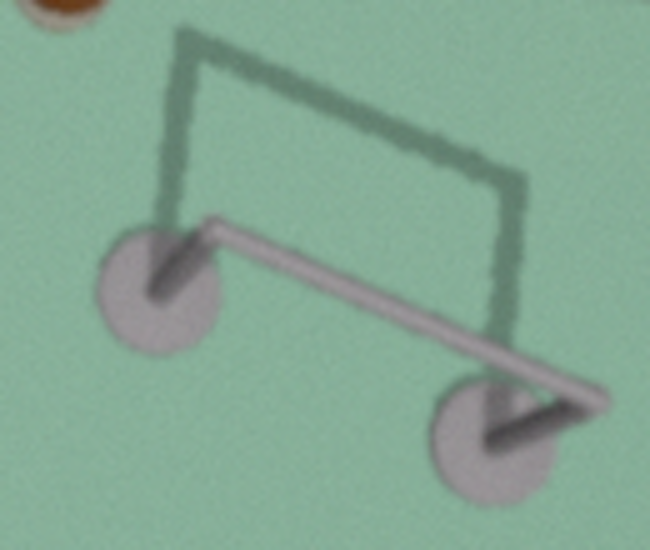

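Crop A, giving crop pixels at 5x:
- Plate corners: (92,108), (235,115), (195,475) and (50,467).
- Guide top: (567,217), (788,202), (788,280) and (572,295).
- Tray's left edge: (543,52) to (545,503).

Crop B:
- Bar ends: (213,225) and (603,402).
- Feet: (158,292) and (493,442).

```bash
cat > h.py <<'E'
import numpy as np
from scipy.spatial.transform import Rotation as R
def ray(d,p,z):
    """pixel -> world point on plane z"""
    r=R.from_quat(d["attitude"]).as_matrix()@np.linalg.solve(d["K"],[p[0],p[1],1])
    c=np.asarray(d["position"]); return c+r*(z-c[2])/r[2]
def pix(d,P):
    q=R.from_quat(d["attitude"]).as_matrix().T@(np.asarray(P)-d["position"]); q=d["K"]@q; return q[:2]/q[2]
E
python3 - <<'E'
from workcell import bot
from h import *
np.set_printoptions(precision=4,suppress=True)
d=bot.get_image("top")
def w(l,o,z): return np.array([ray(d,((u+.5)/5-.5+o[0],(v+.5)/5-.5+o[1]),z)[:2] for u,v in l])
A=(140,155);B=(320,125)
def ang(v): return np.degrees(np.arctan2(v[1],v[0]))
h=w([(92,108),(235,115),(195,475),(50,467)],A,.01); print("head",h.mean(0),h)
ax=(h[0]+h[1]-h[2]-h[3])/2; print(np.linalg.norm(ax),"head x deg",ang(ax))
hb=w([(136,160),(118,425)],A,.056); print("bar",hb,ang(hb[0]-hb[1]))
u=ax/np.linalg.norm(ax); print("balance",h.mean(0)+.035*u)
g=w([(567,217),(788,202),(788,280),(572,295)],A,.06); print("guide",g.mean(0)); a=(g[0]+g[3]-g[1]-g[2])/2; print(np.linalg.norm(a),"guide y deg",ang(a), np.linalg.norm(g[0]-g[3]))
t=w([(543,52),(545,503)],A,.035); tu=t[0]-t[1]; print("tray edge",t,np.linalg.norm(tu),ang(tu)); tu/=np.linalg.norm(tu)
print("tray c",t.mean(0)+.075*np.array([tu[1],-tu[0]]))
r=w([(213,225),(603,402)],B,.176); print("rail",r,r.mean(0),np.linalg.norm(r[0]-r[1]),ang(r[0]-r[1]))
f=w([(158,292),(493,442)],B,.01); print("feet",f.mean(0),ang(f[0]-f[1]),np.linalg.norm(f[0]-f[1]))
s=bot.sense(); print(R.from_quat(s["eef_rot"]).as_matrix())
d=bot.get_image("wrist"); m=R.from_quat(s["eef_rot"]); print("cam in tool",m.inv().apply(d["position"]-s["eef_pos"]),(m.inv()*R.from_quat(d["attitude"])).as_matrix())
E
```

```text
head [0.4829 0.2835] [[0.5842 0.3182]
 [0.5819 0.2377]
 [0.3814 0.2492]
 [0.3839 0.3287]]
0.20069779710916796 head x deg -3.1438654913035946
bar [[0.5468 0.2815]
 [0.4044 0.2827]] -0.45678144089160655
balance [0.5178 0.2815]
guide [ 0.5046 -0.0114]
0.11646974217618612 guide y deg 95.23354484298177 0.041993520840041945
tray edge [[0.6159 0.0652]
 [0.3697 0.0569]] 0.24633206405168437 1.9433726238612372
tray c [ 0.4953 -0.0139]
rail [[ 0.5776 -0.2208]
 [ 0.4943 -0.407 ]] [ 0.536  -0.3139] 0.2039615412205095 65.91124697632836
feet [ 0.5365 -0.3128] 66.38511435316325 0.1995779791694525
[[-0.9487  0.3163 -0.0007]
 [ 0.3163  0.9487 -0.0016]
 [ 0.0002 -0.0017 -1.    ]]
cam in tool [ 0.0749  0.0007 -0.142 ] [[ 0.0007 -0.9556 -0.2947]
 [ 1.      0.0008 -0.0003]
 [ 0.0006 -0.2947  0.9556]]
```

Emit:
servo_tool([
  {"spin": 8.3},
  {"spin": 8.3},
  {"spin": 8.3},
  {"spin": 8.3},
  {"spin": 8.3},
  {"spin": 8.3},
  {"spin": 8.3},
  {"spin": 8.3},
], jaw=0, grip_force=40)

```text
schema error: expected keys tx, ty, tz, spin
```

Emit:
servo_tool([
  {"tx": -0.045,"ty": 0.018},
  {"tx": -0.045,"ty": 0.018},
  {"tx": -0.045,"ty": 0.018},
  {"tx": -0.045,"ty": 0.018},
  {"tx": -0.045,"ty": 0.018},
  {"tx": -0.045,"ty": 0.018},
  {"tx": -0.045,"ty": 0.018},
  {"tx": -0.045,"ty": 0.018},
])

```text
schema error: expected keys tx, ty, tz, spin
```

Emit:
servo_tool([
  {"tx": -0.045,"ty": 0.018},
  {"tx": -0.045,"ty": 0.018},
  {"tx": -0.045,"ty": 0.018},
  {"tx": -0.045,"ty": 0.018},
  {"tx": -0.045,"ty": 0.018},
  {"tx": -0.044,"ty": 0.017},
  {},
  {},
])

```text
schema error: expected keys tx, ty, tz, spin
```

```bash
cat >> h.py <<'E'
def yaw(q):
    y=R.from_quat(q).as_matrix()[:,1]; return np.degrees(np.arctan2(y[1],y[0]))
def to(s,P,target_yaw=None):
    """remaining move in tool axes, m, and spin, deg"""
    t=R.from_quat(s["eef_rot"]).inv().apply(np.asarray(P)-s["eef_pos"])
    print("tool d",t.round(4),"yaw",yaw(s["eef_rot"]).round(2),"spin",None if target_yaw is None else round(yaw(s["eef_rot"])-target_yaw,2))
E
python3 - <<'E'
from workcell import bot
from h import *
import cv2
s=bot.sense(); print(s["eef_pos"]); to(s,[.5046,-.0114,.025],5.2)
d=bot.get_image("wrist"); im=d["img"][:,:,::-1].copy()
G=np.array([.5046,-.0114]); a=np.radians(5.2); ex=np.array([np.cos(a),np.sin(a)]); ey=np.array([-ex[1],ex[0]])
for i,j in((-1,-1),(-1,1),(1,1),(1,-1)):
    p=pix(d,[*(G+i*.02*ex+j*.06*ey),.06]); print(p); cv2.circle(im,tuple(int(round(v)) for v in p),3,(0,0,255),1)
cv2.imwrite("pics/wrist1.png",im)
E
```

```text
[0.1974735  0.59245967 0.23057487]
tool d [-0.4824 -0.4754  0.2062] yaw 71.56 spin 66.36
[-62.50015321 452.56429087]
[ -5.9126349  433.09077297]
[  9.64141318 448.19550235]
[-46.13585966 466.77340151]
```

View pics/wrist1.png

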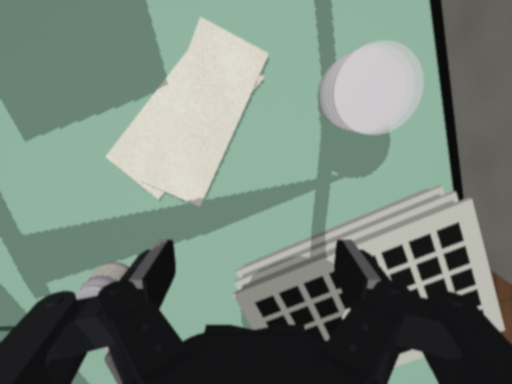

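The moves were refused because every row needs all four keys, so the wrist picture still shows the start area: tin at (375,88), cell tray at (370,280). I'll send them again.

Emit:
servo_tool([
  {"tx": 0,"ty": 0,"tz": 0,"spin": 8.3},
  {"tx": 0,"ty": 0,"tz": 0,"spin": 8.3},
  {"tx": 0,"ty": 0,"tz": 0,"spin": 8.3},
  {"tx": 0,"ty": 0,"tz": 0,"spin": 8.3},
  {"tx": 0,"ty": 0,"tz": 0,"spin": 8.3},
  {"tx": 0,"ty": 0,"tz": 0,"spin": 8.3},
  {"tx": 0,"ty": 0,"tz": 0,"spin": 8.3},
  {"tx": 0,"ty": 0,"tz": 0,"spin": 8.3},
], jaw=0, grip_force=40)

```text
time_s: 1.25
eef_pos: [0.1976, 0.5928, 0.2311]
eef_rot: [0.676, 0.737, -0.0, 0.0]
force: [1.3, 0.7, 0.7]
width: 0.0852
gripper_force: 0.0
```

Emit:
servo_tool([
  {"tx": -0.045,"ty": 0.018,"tz": 0,"spin": 0},
  {"tx": -0.045,"ty": 0.018,"tz": 0,"spin": 0},
  {"tx": -0.045,"ty": 0.018,"tz": 0,"spin": 0},
  {"tx": -0.045,"ty": 0.018,"tz": 0,"spin": 0},
  {"tx": -0.045,"ty": 0.018,"tz": 0,"spin": 0},
  {"tx": -0.045,"ty": 0.018,"tz": 0,"spin": 0},
  {"tx": -0.045,"ty": 0.018,"tz": 0,"spin": 0},
  {"tx": -0.045,"ty": 0.018,"tz": 0,"spin": 0},
])

```text
time_s: 2.25
eef_pos: [0.374, 0.2459, 0.2314]
eef_rot: [0.674, 0.738, 0.0, 0.0]
force: [0.7, 0.3, 0.3]
width: 0.0854
gripper_force: 0.0
```

Emit:
servo_tool([
  {"tx": -0.045,"ty": 0.018,"tz": 0,"spin": 0},
  {"tx": -0.045,"ty": 0.018,"tz": 0,"spin": 0},
  {"tx": -0.045,"ty": 0.018,"tz": 0,"spin": 0},
  {"tx": -0.045,"ty": 0.018,"tz": 0,"spin": 0},
  {"tx": -0.045,"ty": 0.018,"tz": 0,"spin": 0},
  {"tx": -0.044,"ty": 0.017,"tz": 0,"spin": 0},
  {"tx": 0,"ty": 0,"tz": 0,"spin": 0},
  {"tx": 0,"ty": 0,"tz": 0,"spin": 0},
])

```text
time_s: 3.25
eef_pos: [0.5037, -0.0107, 0.2311]
eef_rot: [0.675, 0.738, -0.0, -0.001]
force: [-0.4, -0.0, 0.6]
width: 0.0854
gripper_force: 0.0
```

```bash
cat > look.py <<'E'
from workcell import bot
from h import *
import cv2,sys
s=bot.sense(); print(s["eef_pos"]); to(s,[.5046,-.0114,.025],5.2)
d=bot.get_image("wrist"); im=d["img"][:,:,::-1].copy()
G=np.array([.5046,-.0114]); a=np.radians(5.2); ex=np.array([np.cos(a),np.sin(a)]); ey=np.array([-ex[1],ex[0]])
for i,j in((-1,-1),(-1,1),(1,1),(1,-1)):
    p=pix(d,[*(G+i*.02*ex+j*.06*ey),.06]); print(p); cv2.circle(im,tuple(int(round(v)) for v in p),3,(0,0,255),1)
cv2.imwrite("pics/wrist2.png",im)
E
python3 look.py
```

```text
[ 0.50370974 -0.01068637  0.2310505 ]
tool d [-0.0009  0.001   0.206 ] yaw 5.14 spin -0.06
[238.81102349 221.53889499]
[236.93392972 122.01410229]
[272.91467603 122.00270791]
[271.03344917 221.56366409]
```

View pics/wrist2.png

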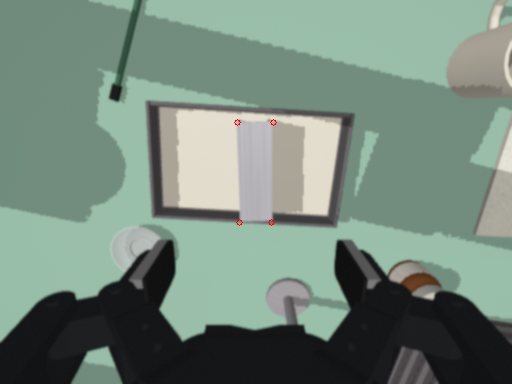

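The predicted guide corners sit on the real ones: (238,122), (273,122), (271,221) and (239,221). The tray rim corners are (149,102), (354,115), (336,226) and (153,217). Now descend and grip.

Emit:
servo_tool([
  {"tx": -0.001,"ty": 0.001,"tz": 0.035,"spin": 0},
  {"tx": 0,"ty": 0,"tz": 0.04,"spin": 0},
  {"tx": 0,"ty": 0,"tz": 0.04,"spin": 0},
  {"tx": 0,"ty": 0,"tz": 0.04,"spin": 0},
  {"tx": 0,"ty": 0,"tz": 0.03,"spin": 0},
  {"tx": 0,"ty": 0,"tz": 0.02,"spin": 0},
  {"tx": 0,"ty": 0,"tz": 0,"spin": 0},
  {"tx": 0,"ty": 0,"tz": 0,"spin": 0},
])

```text
time_s: 4.3
eef_pos: [0.5058, -0.0112, 0.0272]
eef_rot: [0.674, 0.739, 0.0, 0.0]
force: [0.3, 0.1, 0.8]
width: 0.0852
gripper_force: 0.0
```

Emit:
servo_tool([
  {"tx": 0,"ty": 0,"tz": 0,"spin": 0},
  {"tx": 0,"ty": 0,"tz": 0,"spin": 0},
  {"tx": 0,"ty": 0,"tz": 0,"spin": 0},
  {"tx": 0,"ty": 0,"tz": 0,"spin": 0},
  {"tx": 0,"ty": 0,"tz": 0,"spin": 0},
  {"tx": 0,"ty": 0,"tz": 0,"spin": 0},
  {"tx": 0,"ty": 0,"tz": 0,"spin": 0},
  {"tx": 0,"ty": 0,"tz": 0,"spin": 0},
], jaw=1, grip_force=40)

```text
time_s: 5.3
eef_pos: [0.506, -0.012, 0.0272]
eef_rot: [0.675, 0.738, 0.0, 0.001]
force: [-0.6, 0.8, 6.4]
width: 0.0395
gripper_force: 41.3
```

```bash
python3 - <<'E'
from workcell import bot
from h import *
s=bot.sense(); print(s["eef_pos"],s["width"],s["gripper_force"],s["force"],s["joint_pos"])
to(s,[.536,-.3135,.26],66.1-90)
E
```

```text
[ 0.50603532 -0.01200637  0.02716285] 0.039475482865597836 41.33685886859894 [-0.62075185  0.7762731   6.4176912 ] [-1.51530135e-01  2.69381962e-01 -5.19408239e-01  7.80761110e-01
  6.07754366e-05  1.32920934e+00]
tool d [-0.303   0.003  -0.2328] yaw 5.16 spin 29.06
```

Emit:
servo_tool([
  {"tx": 0,"ty": 0,"tz": -0.015,"spin": 0},
  {"tx": 0,"ty": 0,"tz": -0.03,"spin": 0},
  {"tx": 0,"ty": 0,"tz": -0.035,"spin": 0},
  {"tx": 0,"ty": 0,"tz": -0.04,"spin": 0},
  {"tx": 0,"ty": 0,"tz": -0.04,"spin": 0},
  {"tx": 0,"ty": 0,"tz": -0.04,"spin": 0},
  {"tx": 0,"ty": 0,"tz": -0.02,"spin": 0},
  {"tx": 0,"ty": 0,"tz": 0,"spin": 0},
])

```text
time_s: 6.3
eef_pos: [0.5065, -0.0121, 0.2485]
eef_rot: [0.675, 0.738, 0.001, 0.002]
force: [0.1, 0.2, -2.1]
width: 0.0394
gripper_force: 40.7
```

Emit:
servo_tool([
  {"tx": -0.03,"ty": 0,"tz": 0,"spin": 0},
  {"tx": -0.038,"ty": 0,"tz": 0,"spin": 0},
  {"tx": -0.04,"ty": 0,"tz": 0,"spin": 0},
  {"tx": -0.04,"ty": 0,"tz": 0,"spin": 0},
  {"tx": -0.04,"ty": 0,"tz": 0,"spin": 0},
  {"tx": -0.04,"ty": 0,"tz": 0,"spin": 0},
  {"tx": -0.04,"ty": 0,"tz": 0,"spin": 0},
  {"tx": -0.035,"ty": 0.003,"tz": 0,"spin": 0},
])

```text
time_s: 7.3
eef_pos: [0.5344, -0.3141, 0.2441]
eef_rot: [0.675, 0.738, -0.0, -0.002]
force: [0.3, -0.4, -2.0]
width: 0.0395
gripper_force: 40.6
```

Emit:
servo_tool([
  {"tx": 0,"ty": 0,"tz": 0,"spin": 5},
  {"tx": 0,"ty": 0,"tz": 0,"spin": 8},
  {"tx": 0,"ty": 0,"tz": 0,"spin": 8},
  {"tx": 0,"ty": 0,"tz": 0,"spin": 8},
  {"tx": 0,"ty": 0,"tz": 0,"spin": 0},
  {"tx": 0,"ty": 0,"tz": 0,"spin": 0},
])

```text
time_s: 8.05
eef_pos: [0.535, -0.313, 0.2452]
eef_rot: [0.837, 0.547, -0.0, -0.001]
force: [0.7, -0.7, -1.0]
width: 0.0395
gripper_force: 40.7
```

```bash
cat > look2.py <<'E'
from workcell import bot
from h import *
import cv2
np.set_printoptions(precision=4,suppress=True)
s=bot.sense(); print(s["eef_pos"],s["width"],s["force"]); to(s,[.536,-.3135,.149],66.1-90)
O=[]
for n in("wrist","scene"):
    d=bot.get_image(n); im=d["img"][:,:,::-1].copy()
    a=np.radians(66.1)
    for k in(-.09,-.045,.045,.09):
        p=pix(d,[.536+k*np.cos(a),-.3135+k*np.sin(a),.17]); print(n,p); cv2.circle(im,tuple(int(round(v)) for v in p),2,(0,0,255),1)
    O.append(im if n=="wrist" else cv2.resize(im[70:230,140:260],(288,384)))
cv2.imwrite("pics/rail1.png",cv2.hconcat(O))
E
python3 look2.py
```

```text
[ 0.535  -0.313   0.2452] 0.039453483570695086 [ 0.6606 -0.7215 -1.0095]
tool d [-0.0001  0.0013  0.0962] yaw -23.73 spin 0.17
wrist [255.0209 291.5807]
wrist [255.2345 248.8428]
wrist [255.7407 147.5744]
wrist [256.0435  86.9709]
scene [195.8265 104.0929]
scene [196.9654 111.8624]
scene [199.4427 128.7635]
scene [200.7933 137.9772]
```

View pics/rail1.png

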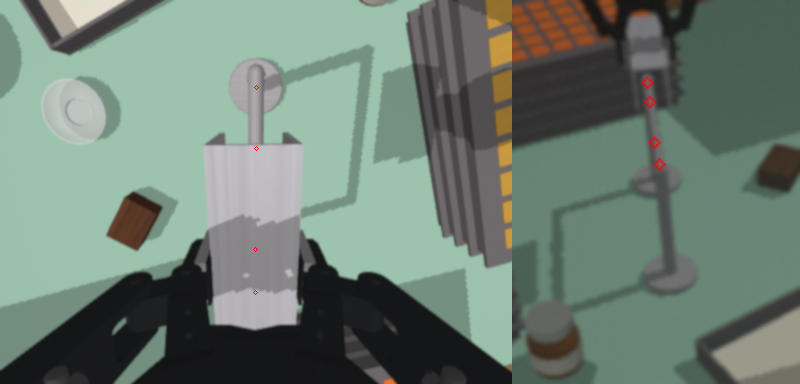

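The wrist view shows the bar coming out centred under the guide, at column 256 against guide edges 204 to 302, and parallel to it. Lower, check, then release.

Emit:
servo_tool([
  {"tx": 0,"ty": 0.001,"tz": 0.015,"spin": 0},
  {"tx": 0,"ty": 0,"tz": 0.02,"spin": 0},
  {"tx": 0,"ty": 0,"tz": 0.02,"spin": 0},
  {"tx": 0,"ty": 0,"tz": 0.02,"spin": 0},
  {"tx": 0,"ty": 0,"tz": 0.015,"spin": 0},
  {"tx": 0,"ty": 0,"tz": 0.006,"spin": 0},
  {"tx": 0,"ty": 0,"tz": 0,"spin": 0},
  {"tx": 0,"ty": 0,"tz": 0,"spin": 0},
])

```text
time_s: 9.15
eef_pos: [0.5371, -0.3142, 0.1512]
eef_rot: [0.838, 0.546, 0.0, 0.001]
force: [0.7, 0.3, -1.2]
width: 0.0396
gripper_force: 40.7
```

Emit:
servo_tool([
  {"tx": 0,"ty": 0,"tz": 0.002,"spin": 0},
  {"tx": 0,"ty": 0,"tz": 0,"spin": 0},
  {"tx": 0,"ty": 0,"tz": 0,"spin": 0},
])

```text
time_s: 9.52
eef_pos: [0.5366, -0.3138, 0.1485]
eef_rot: [0.838, 0.546, 0.0, 0.0]
force: [-0.4, 0.2, -1.2]
width: 0.0394
gripper_force: 40.7
```

Emit:
servo_tool([
  {"tx": 0,"ty": 0,"tz": 0.002,"spin": 0},
  {"tx": 0,"ty": 0,"tz": 0,"spin": 0},
])

```text
time_s: 9.78
eef_pos: [0.5365, -0.3138, 0.1462]
eef_rot: [0.838, 0.546, -0.0, -0.0]
force: [-1.1, 0.2, -1.2]
width: 0.0396
gripper_force: 40.7
```

Emit:
servo_tool([
  {"tx": 0,"ty": 0,"tz": 0,"spin": 0},
  {"tx": 0,"ty": 0,"tz": 0,"spin": 0},
  {"tx": 0,"ty": 0,"tz": 0,"spin": 0},
  {"tx": 0,"ty": 0,"tz": 0,"spin": 0},
  {"tx": 0,"ty": 0,"tz": 0,"spin": 0},
  {"tx": 0,"ty": 0,"tz": 0,"spin": 0},
  {"tx": 0,"ty": 0,"tz": 0,"spin": 0},
  {"tx": 0,"ty": 0,"tz": 0,"spin": 0},
], jaw=0)

```text
time_s: 10.78
eef_pos: [0.5365, -0.3138, 0.1463]
eef_rot: [0.838, 0.546, -0.0, -0.0]
force: [-0.0, 1.0, 0.0]
width: 0.0853
gripper_force: 0.0
```

Emit:
servo_tool([
  {"tx": 0,"ty": 0,"tz": -0.01,"spin": 0},
  {"tx": 0,"ty": 0,"tz": -0.02,"spin": 0},
  {"tx": 0,"ty": 0,"tz": -0.03,"spin": 0},
  {"tx": 0,"ty": 0,"tz": -0.03,"spin": 0},
  {"tx": 0,"ty": 0,"tz": -0.03,"spin": 0},
  {"tx": 0,"ty": 0,"tz": 0,"spin": 0},
  {"tx": 0,"ty": 0,"tz": 0,"spin": 0},
  {"tx": 0,"ty": 0,"tz": 0,"spin": 0},
])

```text
time_s: 11.78
eef_pos: [0.5357, -0.3132, 0.2647]
eef_rot: [0.838, 0.546, -0.001, -0.001]
force: [0.4, -0.3, -0.8]
width: 0.0857
gripper_force: 0.0
```

```bash
cat > look3.py <<'E'
from workcell import bot
from h import *
import cv2
np.set_printoptions(precision=4,suppress=True)
s=bot.sense(); print(s["eef_pos"],s["joint_pos"])
d=bot.get_image("wrist"); w=d["img"][:,:,::-1]
sc=bot.get_image("scene")["img"][:,:,::-1]
cv2.imwrite("pics/rail2.png",cv2.hconcat([w,cv2.resize(sc[70:230,140:260],(288,384))]))
m=[ray(d2,p,.035)[:2] for d2 in () for p in ()]
E
python3 look3.py
```

```text
[ 0.5357 -0.3132  0.2647] [-0.6332  0.2559  0.0171  1.3348 -0.      1.3537]
```

View pics/rail2.png

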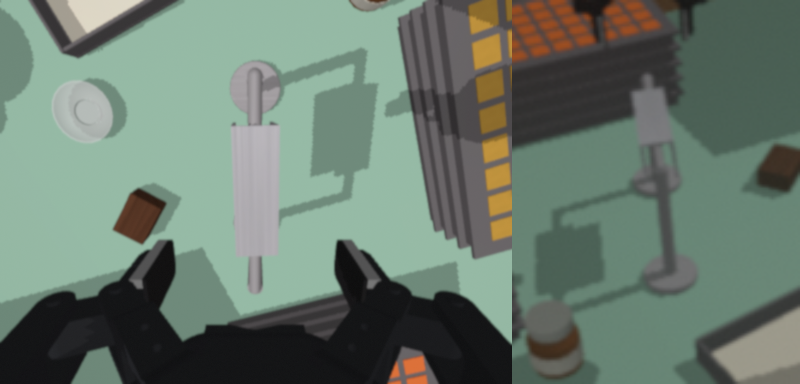

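The guide hangs astride the bar, between (232,125) and (280,255), upright and centred, and the fingers are clear. Next, go to the head and spin to −110.5°.

Emit:
servo_tool([
  {"tx": 0.03,"ty": -0.014,"tz": 0,"spin": 0},
  {"tx": 0.04,"ty": -0.019,"tz": 0,"spin": 0},
  {"tx": 0.04,"ty": -0.019,"tz": 0,"spin": 0},
  {"tx": 0.04,"ty": -0.019,"tz": 0,"spin": 0},
  {"tx": 0.04,"ty": -0.019,"tz": 0,"spin": 0},
  {"tx": 0.04,"ty": -0.019,"tz": 0,"spin": 0},
  {"tx": 0.04,"ty": -0.019,"tz": 0,"spin": 0},
  {"tx": 0.04,"ty": -0.019,"tz": 0,"spin": 0},
])

```text
time_s: 12.88
eef_pos: [0.5268, 0.0307, 0.2657]
eef_rot: [0.838, 0.546, -0.0, -0.0]
force: [1.0, 0.1, -0.0]
width: 0.0852
gripper_force: 0.0
```

Emit:
servo_tool([
  {"tx": 0.04,"ty": -0.019,"tz": 0,"spin": 0},
  {"tx": 0.04,"ty": -0.019,"tz": 0,"spin": 0},
  {"tx": 0.04,"ty": -0.019,"tz": 0,"spin": 0},
  {"tx": 0.04,"ty": -0.019,"tz": 0,"spin": 0},
  {"tx": 0.04,"ty": -0.019,"tz": 0,"spin": 0},
  {"tx": 0.027,"ty": -0.013,"tz": 0,"spin": 0},
  {"tx": 0,"ty": 0,"tz": 0,"spin": -8},
  {"tx": 0,"ty": 0,"tz": 0,"spin": -8.5},
])

```text
time_s: 13.88
eef_pos: [0.5197, 0.281, 0.2653]
eef_rot: [0.749, 0.663, -0.001, -0.0]
force: [0.3, 0.1, -0.1]
width: 0.0853
gripper_force: 0.0
```

Emit:
servo_tool([
  {"tx": 0,"ty": 0,"tz": 0,"spin": -9},
  {"tx": 0,"ty": 0,"tz": 0,"spin": -9},
  {"tx": 0,"ty": 0,"tz": 0,"spin": -9},
  {"tx": 0,"ty": 0,"tz": 0,"spin": -9},
  {"tx": 0,"ty": 0,"tz": 0,"spin": -9},
  {"tx": 0,"ty": 0,"tz": 0,"spin": -9},
  {"tx": 0,"ty": 0,"tz": 0,"spin": -9},
  {"tx": 0,"ty": 0,"tz": 0,"spin": -9},
])

```text
time_s: 14.88
eef_pos: [0.5199, 0.2803, 0.2655]
eef_rot: [0.217, 0.976, -0.0, -0.001]
force: [-0.6, 1.1, 0.2]
width: 0.0855
gripper_force: 0.0
```

Emit:
servo_tool([
  {"tx": 0,"ty": 0,"tz": 0,"spin": -9},
  {"tx": 0,"ty": 0,"tz": 0,"spin": -9},
  {"tx": 0,"ty": 0,"tz": 0,"spin": -4},
  {"tx": 0,"ty": 0,"tz": 0,"spin": 0},
  {"tx": 0,"ty": 0,"tz": 0,"spin": 0},
])

```text
time_s: 15.5
eef_pos: [0.5201, 0.2804, 0.2659]
eef_rot: [0.03, 1.0, -0.0, -0.0]
force: [0.0, 0.7, 0.3]
width: 0.0855
gripper_force: 0.0
```

```bash
cat > look4.py <<'E'
from workcell import bot
from h import *
import cv2
np.set_printoptions(precision=4,suppress=True)
s=bot.sense(); print(s["eef_pos"],s["joint_pos"]); to(s,[.5178,.2815,.029],86.9)
d=bot.get_image("wrist"); im=d["img"][:,:,::-1].copy()
import pickle; pickle.dump(d,open("w4.pkl","wb"))
H=np.array([.4829,.2835]); a=np.radians(-3.1); ex=np.array([np.cos(a),np.sin(a)]); ey=np.array([-ex[1],ex[0]])
for x,y,z in((-.1,-.04,.01),(-.1,.04,.01),(.1,.04,.01),(.1,-.04,.01),(-.06,0,.056),(.05,0,.056),(.035,0,.056),(.08,0,.07)):
    p=pix(d,[*(H+x*ex+y*ey),z]); print(p); cv2.circle(im,tuple(int(round(v)) for v in p),2,(0,0,255),1)
cv2.imwrite("pics/head1.png",cv2.resize(im,(800,600)))
E
python3 look4.py
```

```text
[0.5201 0.2804 0.2659] [ 0.3851  0.2008 -0.0499  1.3209  0.      0.4444]
tool d [0.0022 0.001  0.2369] yaw 86.6 spin -0.3
[224.2601  57.3753]
[284.7173  57.0686]
[281.0837 200.0703]
[229.0734 200.2881]
[254.6208  87.0982]
[254.9864 175.7951]
[254.9404 164.6443]
[255.0935 200.6898]
```

View pics/head1.png

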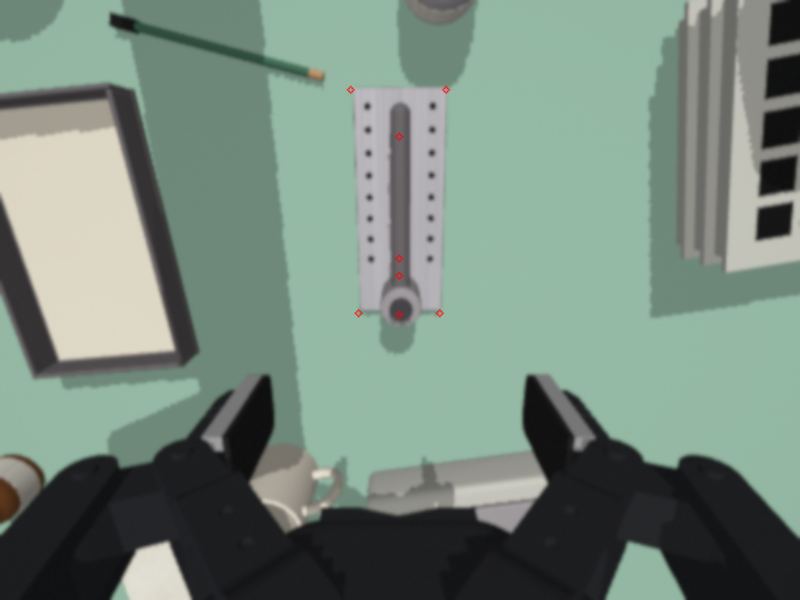

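The predicted points fall on the plate, bar and valve to within a few mm: plate corners (354,90), (445,90), (440,313) and (359,313), with the balance point at (399,276). Descend and grip.

Emit:
servo_tool([
  {"tx": 0.002,"ty": 0.001,"tz": 0.03,"spin": 0},
  {"tx": 0,"ty": 0,"tz": 0.04,"spin": 0},
  {"tx": 0,"ty": 0,"tz": 0.045,"spin": 0},
  {"tx": 0,"ty": 0,"tz": 0.045,"spin": 0},
  {"tx": 0,"ty": 0,"tz": 0.04,"spin": 0},
  {"tx": 0,"ty": 0,"tz": 0.025,"spin": 0},
  {"tx": 0,"ty": 0,"tz": 0.012,"spin": 0},
  {"tx": 0,"ty": 0,"tz": 0,"spin": 0},
])

```text
time_s: 16.55
eef_pos: [0.518, 0.2814, 0.0288]
eef_rot: [0.029, 1.0, -0.0, -0.001]
force: [-0.3, -0.1, -0.1]
width: 0.0854
gripper_force: 0.0
```

Emit:
servo_tool([
  {"tx": 0,"ty": 0,"tz": 0,"spin": 0},
  {"tx": 0,"ty": 0,"tz": 0,"spin": 0},
  {"tx": 0,"ty": 0,"tz": 0,"spin": 0},
  {"tx": 0,"ty": 0,"tz": 0,"spin": 0},
  {"tx": 0,"ty": 0,"tz": 0,"spin": 0},
  {"tx": 0,"ty": 0,"tz": 0,"spin": 0},
  {"tx": 0,"ty": 0,"tz": 0,"spin": 0},
  {"tx": 0,"ty": 0,"tz": 0,"spin": 0},
], jaw=1, grip_force=90)

```text
time_s: 17.55
eef_pos: [0.5188, 0.282, 0.0302]
eef_rot: [0.029, 1.0, 0.0, 0.0]
force: [-0.7, 0.3, 5.7]
width: 0.0134
gripper_force: 87.8
```

Emit:
servo_tool([
  {"tx": 0,"ty": 0,"tz": 0,"spin": 0},
  {"tx": 0,"ty": 0,"tz": 0,"spin": 0},
  {"tx": 0,"ty": 0,"tz": -0.005,"spin": 0},
  {"tx": 0,"ty": 0,"tz": -0.005,"spin": 0},
  {"tx": 0,"ty": 0,"tz": -0.005,"spin": 0},
  {"tx": 0,"ty": 0,"tz": -0.005,"spin": 0},
  {"tx": 0,"ty": 0,"tz": 0,"spin": 0},
  {"tx": 0,"ty": 0,"tz": 0,"spin": 0},
])

```text
time_s: 18.55
eef_pos: [0.5183, 0.2816, 0.0493]
eef_rot: [0.029, 1.0, -0.0, -0.0]
force: [-0.4, 0.1, -5.9]
width: 0.0135
gripper_force: 87.8
```

```bash
python3 - <<'E'
from workcell import bot
from h import *
import pickle
np.set_printoptions(precision=4,suppress=True)
s=bot.sense(); print(s["eef_pos"],s["width"],s["gripper_force"],s["force"],s["ft_torque"])
d=bot.get_image("wrist"); pickle.dump(d,open("w5.pkl","wb"))
import cv2; cv2.imwrite("pics/head2.png",d["img"][:,:,::-1])
E
```

```text
[0.5183 0.2816 0.0493] 0.013485423420625756 87.75101065635681 [-0.4357  0.1133 -5.8942] [-0.0322 -0.0027 -0.0086]
```

Emit:
servo_tool([
  {"tx": 0,"ty": 0,"tz": -0.01,"spin": 0},
  {"tx": 0,"ty": 0,"tz": -0.016,"spin": 0},
  {"tx": 0,"ty": 0,"tz": -0.02,"spin": 0},
  {"tx": 0,"ty": 0,"tz": -0.02,"spin": 0},
  {"tx": 0,"ty": 0,"tz": -0.02,"spin": 0},
  {"tx": 0,"ty": 0,"tz": -0.01,"spin": 0},
  {"tx": 0,"ty": 0,"tz": 0,"spin": 0},
  {"tx": 0,"ty": 0,"tz": 0,"spin": 0},
])

```text
time_s: 19.6
eef_pos: [0.5177, 0.2813, 0.1446]
eef_rot: [0.029, 1.0, -0.0, -0.001]
force: [-0.8, 0.1, -5.7]
width: 0.0134
gripper_force: 87.8
```

```bash
python3 - <<'E'
from workcell import bot
from h import *
import pickle
np.set_printoptions(precision=4,suppress=True)
d4=pickle.load(open("w4.pkl","rb"))
# camera pose of wrist2: fixed in tool
q4=R.from_matrix(np.column_stack([[-np.sin(np.radians(86.6)),np.cos(np.radians(86.6)),0],[np.cos(np.radians(86.6)),np.sin(np.radians(86.6)),0],[0,0,-1]]))
rel=q4.inv()*R.from_quat(d4["attitude"]); relp=q4.inv().apply(d4["position"]-np.array([.5201,.2804,.2659]))
y=np.radians(5.14); q2=R.from_matrix(np.column_stack([[-np.sin(y),np.cos(y),0],[np.cos(y),np.sin(y),0],[0,0,-1]]))
d2=dict(K=d4["K"],position=np.array([.5037,-.0107,.2311])+q2.apply(relp),attitude=(q2*rel).as_quat())
c=np.array([ray(d2,p,.035)[:2] for p in((149,102),(354,115),(336,226),(153,217))]); print(c,c.mean(0))
for a,b in((0,1),(3,2)): v=c[b]-c[a]; print(np.linalg.norm(v),np.degrees(np.arctan2(v[1],v[0])))
for a,b in((3,0),(2,1)): v=c[b]-c[a]; print(np.linalg.norm(v),np.degrees(np.arctan2(v[1],v[0]))-90)
s=bot.sense(); print(s["eef_pos"],s["force"],s["ft_torque"])
a=np.radians(2); C=np.array([.495,-.0135]); P=C+.035*np.array([np.cos(a),np.sin(a)]); print(P); to(s,[*P,.145],92.0)
E
```

```text
[[ 0.3734  0.0578]
 [ 0.6164  0.0651]
 [ 0.6206 -0.0792]
 [ 0.3754 -0.0884]] [ 0.4965 -0.0112]
0.24307865278034976 1.7036639490046366
0.24534390972910794 2.1362524421264264
0.1462045632899469 0.7882958300467777
0.14433357407107072 1.6729275418018403
[0.5177 0.2813 0.1446] [-0.7978  0.1118 -5.6554] [-0.0238 -0.0063  0.0229]
[ 0.53   -0.0123]
tool d [-0.0294 -0.2924 -0.0003] yaw 86.66 spin -5.34
```

Emit:
servo_tool([
  {"tx": -0.001,"ty": -0.012,"tz": 0,"spin": 0},
  {"tx": -0.003,"ty": -0.025,"tz": 0,"spin": 0},
  {"tx": -0.003,"ty": -0.03,"tz": 0,"spin": 0},
  {"tx": -0.003,"ty": -0.03,"tz": 0,"spin": 0},
  {"tx": -0.003,"ty": -0.03,"tz": 0,"spin": 0},
  {"tx": -0.003,"ty": -0.03,"tz": 0,"spin": 0},
  {"tx": -0.003,"ty": -0.03,"tz": 0,"spin": 0},
  {"tx": -0.003,"ty": -0.03,"tz": 0,"spin": 0},
])

```text
time_s: 20.6
eef_pos: [0.5268, 0.062, 0.1446]
eef_rot: [0.029, 1.0, -0.0, -0.001]
force: [0.4, -0.1, -5.1]
width: 0.013
gripper_force: 88.0
```

Emit:
servo_tool([
  {"tx": -0.003,"ty": -0.03,"tz": 0,"spin": 0},
  {"tx": -0.003,"ty": -0.025,"tz": 0,"spin": 0},
  {"tx": -0.002,"ty": -0.014,"tz": 0,"spin": 0},
  {"tx": 0,"ty": -0.006,"tz": 0,"spin": 0},
  {"tx": 0,"ty": 0,"tz": 0,"spin": -1.7},
  {"tx": 0,"ty": 0,"tz": 0,"spin": -2},
  {"tx": 0,"ty": 0,"tz": 0,"spin": -1.5},
  {"tx": 0,"ty": 0,"tz": 0,"spin": 0},
])

```text
time_s: 21.6
eef_pos: [0.5313, -0.0112, 0.1453]
eef_rot: [-0.017, 1.0, 0.0, 0.0]
force: [0.8, -0.6, -5.0]
width: 0.0131
gripper_force: 88.1
```

Emit:
servo_tool([
  {"tx": 0,"ty": 0,"tz": 0,"spin": 0},
  {"tx": 0,"ty": 0,"tz": 0,"spin": 0},
  {"tx": 0,"ty": 0,"tz": 0,"spin": 0},
  {"tx": 0,"ty": 0,"tz": 0,"spin": 0},
])

```text
time_s: 22.1
eef_pos: [0.5313, -0.0117, 0.1453]
eef_rot: [-0.016, 1.0, 0.0, -0.0]
force: [0.2, -0.1, -5.0]
width: 0.0133
gripper_force: 88.1
```

```bash
python3 - <<'E'
from workcell import bot
from h import *
import cv2
np.set_printoptions(precision=4,suppress=True)
s=bot.sense(); print(s["eef_pos"],s["force"],s["ft_torque"],s["width"]); to(s,[.531,-.0115,.145],91.9)
O=[]
a=np.radians(1.9); ex=np.array([np.cos(a),np.sin(a)]); ey=np.array([-ex[1],ex[0]])
H=s["eef_pos"][:2]-.035*ex
for n in("wrist","scene"):
    d=bot.get_image(n); im=d["img"][:,:,::-1].copy()
    for x,y,z in((-.1,-.04,.01),(-.1,.04,.01),(.1,.04,.01),(.1,-.04,.01),(-.06,0,.056)):
        p=pix(d,[*(H+x*ex+y*ey),z+s["eef_pos"][2]-.029]); cv2.circle(im,tuple(int(round(v)) for v in p),2,(0,0,255),1)
    O.append(cv2.resize(im,(448,336)) if n=="wrist" else cv2.resize(im[90:270,160:345],(345,336)))
cv2.imwrite("pics/final.png",cv2.hconcat(O))
E
```

```text
[ 0.5313 -0.0117  0.1453] [ 0.1538 -0.0687 -5.028 ] [-0.0196 -0.0342  0.0217] 0.013321851324679388
tool d [0.0003 0.0002 0.0003] yaw 91.86 spin -0.04
```

View pics/final.png

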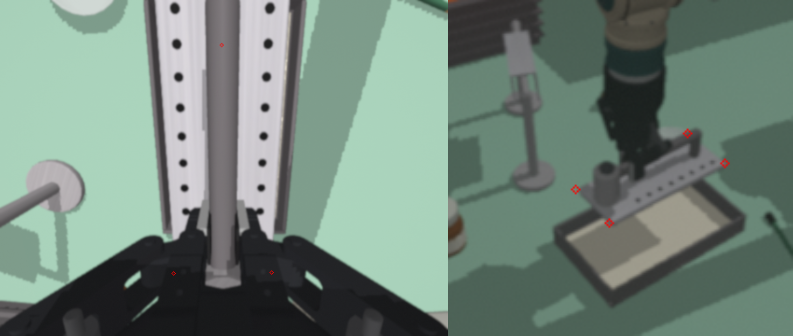

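The head is level over the tray and the plate corners match the prediction: (576,189), (613,221) and (728,161) in the scene view. The guide is still on the bar. Hand it in.

```bash
python3 -c "
from workcell import bot
print(bot.job_done())"
```

```text
the job is handed in; nothing more can be done
None
```

I hung the row guide astride the bar and let go of it, and the seeding head is held level by its balance point about 8 cm above the tray's rim, centred along it. I handed the job in at about 22 s; no verdict came back.

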